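# Finish the shortbread tower and hold the turntable lever on its third click

### The arm

A 6-joint arm with a two-finger parallel gripper is mounted at the origin on the work surface. World frame = base frame: x ahead of the robot, y to its left, z up, the work surface at z = 0. Lengths are in mm, angles in rad, forces in N, time in s.
With the tool pointing down it reaches from about 300 to 775 mm from the base axis. Payload 14.6 kg.
Tool frame: the origin (TCP) lies between the finger pads; the fingertips stand 22 mm ahead of it and the grasp point (between the pads) lies 3 mm ahead of it (manip.tcp_to_tips is the distance from the TCP to the fingertips, in mm); y points along the fingers, z is the direction in which the jaws open and shut, and the axes are right-handed (so a half turn about y gives the same grasp; the last joint's range is limited). The gripper opens to 94 mm and grips with 3 to 60 N. Pads are 16 mm wide; open, the fingers measure 119 mm over their backs; the gripper's body (75 mm by 177 mm) begins 78 mm behind the grasp point.
Start: joints at [-1.307, 0.3, 1.521, -0, 1.321, -0.067], TCP at [178.633, -520.173, 227.446] pointing down, gripper open.
Joint ranges: [-3.03, 3.03], [-0.79, 2.21], [0.23, 2.52], [-1.04, 4.18], [0, 3.07], [-2.55, 2.55]. Speed limits (rad/s): [2.22, 2.22, 2.57, 3.14, 3.14, 3.14].

### API

Orientations are given as [roll, pitch, yaw] about the fixed x, y, z axes, in that order (R = Rz(yaw) Ry(pitch) Rx(roll)).
In Python, from cell import manip gives the robot as it stands.
- The arm moves only by the shell command python3 -m jog 'ROWS' [OPENING] [FORCE]. ROWS is JSON, one flat list of numbers, 6 for each row, row after row: the shift along the tool's x, y, z in mm, then the turn, a rotation vector about the tool's x, y, z in degrees. A call has 1 to 10 rows; each row is the pose to reach, as a shift and turn from the pose commanded when the call began, along the tool's axes at that moment; what a row does not reach only later rows make up. A row lasts 1/12 s, in which the tool goes at most 41.7 mm and 7.16 degrees, less where a joint would pass 70% of its speed; a pose out of reach is approached as far as the arm can. A call with a gripper value outside its range is refused whole. OPENING is the finger opening in mm, from 0 to 94, set as the call begins (- or left out, the last holds). The fingers move at their own pace and stop on an object; FORCE is the grip in N (left out, the last holds). Time passes only in rows, so rows that repeat a pose let the fingers close. It gives the time, the measured TCP pose, the force and the opening at its end, in the units of the state.
- manip.read_state(): the state, without advancing time (a new reading comes with each control period).
- manip.camera(name): name is "side" or "top"; returns a dict with "img" (400x640x3 uint8, red, green, blue), "intrinsics" (3x3 intrinsics, pixels), "origin" and "orientation" of the camera in the world. Camera axes: x right, y down, z forward; pixel columns grow to the right and rows downward; lengths in mm; the calibration is good to about 2 mm. A picture is of the moment at which its call begins. There is no depth.
- manip.sign_off(): hands the job in, once; it reports no verdict.
Trained networks look in a picture, given as the dict that the camera call returned (one of the last four; its "shot" number tells which), for a name from the list of things; names that differ only in an ending like _2 or _b are one class to them, and where a whole thing is asked for, a point or a joint stands for the part that bears it (a point fixed in the world has none). Each returns a list of dicts, best first, with "score" (0 to 1); they miss things now and then, are a little off and sometimes report something else, mostly with a low value. They report only what shows in the picture. A call takes as long as a camera call. They do not tell look-alikes from the thing itself.
- manip.masks_of(thing, picture): "pixels" (400x640 bool, what is visible of it) and "xy" ([column, row] in pixels, amid what is visible of it).
- manip.tip_of(thing, picture): "xy" ([column, row] in pixels: a listed point, or the origin of a listed thing).
The state is a dict: "clock": time; "joints": joint angles; "qd": joint speeds; "effort": joint torques, N m; "eef_pos": TCP position; "eef_rot": TCP orientation; "wrist_force": force on the tool from outside, world axes, zero at the start; "moment": the same for the moment, N m; "finger_gap": finger opening in mm.
Only numpy, scipy, OpenCV 4.12 (cv2) and the standard library are available. Lean on these libraries where they do the work, as an engineer would, in place of code of your own. Each camera call takes 0.05 s, during which the arm holds its last target.

### The job

Finish the shortbread tower on the cake turntable: lay the two loose shortbread fingers on top as its third layer, crosswise to the second layer and straight above the bottom pair. Then press the turntable's spring lever down past its first and second clicks to the third, which swings the tower a quarter turn for decorating, and finish while still holding the lever down there with the gripper's fingers, with the whole tower standing in order on the plate. Leave the other kitchen things where they are.

Things in the scene. Friction and masses are not known exactly. Their poses are not given: they have to be found in the camera images.
- bottom_left: A shortbread finger, pale gold biscuit, 100 x 24 x 18 mm (own x, y, z), about 35 g, identical to the others. Origin: centre of its underside; x along its length. Bottom layer of the tower, lies along plate_top x on its +y side.
- bottom_right: A shortbread finger, pale gold biscuit, 100 x 24 x 18 mm (own x, y, z), about 35 g, identical to the others. Origin: centre of its underside; x along its length. Bottom layer of the tower, lies along plate_top x on its -y side.
- second_near: A shortbread finger, pale gold biscuit, 100 x 24 x 18 mm (own x, y, z), about 35 g, identical to the others. Origin: centre of its underside; x along its length. Second layer, lies along plate_top y, on the -x side of the plate's centre.
- second_far: A shortbread finger, pale gold biscuit, 100 x 24 x 18 mm (own x, y, z), about 35 g, identical to the others. Origin: centre of its underside; x along its length. Second layer, lies along plate_top y, on the +x side of the plate's centre.
- loose_a: A shortbread finger, pale gold biscuit, 100 x 24 x 18 mm (own x, y, z), about 35 g, identical to the others. Origin: centre of its underside; x along its length. Lies flat on the granite, to be laid on the tower.
- loose_b: A shortbread finger, pale gold biscuit, 100 x 24 x 18 mm (own x, y, z), about 35 g, identical to the others. Origin: centre of its underside; x along its length. Lies flat on the granite, to be laid on the tower.
- turntable: Fixed white base of the turntable, 170 mm across, 30 high. Origin: centre of underside, on the plate's axis. The lever points along +y from a pin 115 mm out, 55 mm up, between two cheeks 68 mm high, 52 mm over their outsides. The plate is geared to the lever: 3.08 rad anticlockwise from above per rad of lever, and back with it.
- plate_top (a point): Centre of the top face of the round aluminium plate (200 mm across, 45 mm above the bench), z up; turns with the plate; with the lever up its x, y are parallel to the base's. Each tower layer: two fingers with centre lines 36 mm either side of the centre (a few mm out): first along x, second along y; the third goes along x, underside 36 mm above this point.
- lever_bar (a point): Centre of the white round thumb bar across the lever's end: 20 mm diameter, 50 mm long along the point's x (level), 85 mm from the hinge pin. With the lever up it is about 79 mm above the bench, at the third click about 36 mm. Press it down from above.
- index_lever (a joint): Lever angle in rad: 0 up at rest (its arm 0.28 rad above level), growing as its end is pressed down; clicks at 0.17, 0.34, 0.51, stop at 0.56. The spring returns it to 0 whenever let go, also from the clicks. The bar needs about 2.5 N to start and about 8 N at the third click, 9 to 10 N just before it; each click adds, then takes, about 2 N on the way.
- sieve: Bystander. Stainless sieve, bowl 130 mm across, 50 high, with a handle reaching 150 mm along its +y; loose. Origin: centre of its underside.
- scraper: Bystander. White plastic bench scraper lying flat, 90 (x) x 130 (y) mm, 4 thick with a 12 mm rib; loose. Origin: centre of its underside.
- mug: Bystander. White ceramic mug holding steel piping tips, 84 mm across, 95 high (tips to about 115), handle on its +y; loose. Origin: centre of its underside.
- glass_bowl: Bystander. Glass bowl, 140 mm across, 60 high; loose. Origin: centre of its underside.
- cutter: Bystander. Round steel biscuit cutter, a ring 64 mm across, 28 high; loose. Origin: centre of its underside.
Things that resemble listed ones, but are neither listed nor needed, are in the scene too. What is shaped like the bottom_right but red is not meant. Leave any purple look-alike of the loose_a alone.

How it is judged:
By the outcome, as a careful person would: the job done as asked, in the order asked, and still so for the second after the job is handed in, while the arm keeps its last pose, push and grip.
It also fails if it takes over 67 s, if anything falls off the work surface, if the arm or the gripper's body presses on something with over 40 N, if the wrist force passes 120 N, or if a joint passes its speed limit or range.

## Working session

There is one attempt and no reset: what is moved stays moved. The work goes in short steps, Python scripts to look and compute and a shell command to move; the robot and the scene stay as the last step left them, time stands still between calls to the robot, and variables do not carry over. Pictures are saved under pics/ and viewed, and the job is handed in when it is done.

```bash
ls; mkdir -p pics; python3 - <<'E'
from cell import manip
import cv2,numpy as np
s=manip.read_state(); print(s)
print(manip.tcp_to_tips)
for n in("side","top"):
    c=manip.camera(n); cv2.imwrite(f"pics/{n}0.png",c["img"][:,:,::-1]); print(n,c["intrinsics"],c["origin"],c["orientation"],c["shot"])
E
```

```text
pics
{'clock': 0.0, 'joints': array([-1.30663135e+00,  3.00494986e-01,  1.52157674e+00,  3.58227074e-06,
        1.32069364e+00, -6.66149894e-02]), 'qd': array([-0.00114071, -0.00146451, -0.0005136 , -0.00091188,  0.0013587 ,
       -0.00026874]), 'effort': array([-6.26231249e-04, -5.31806016e+01, -3.52738452e+01,  7.08359806e-02,
        2.43834121e-02, -9.51102015e-05]), 'eef_pos': array([ 178.55840348, -519.96087444,  226.87504876]), 'eef_rot': array([-1.57196621e+00,  8.15246038e-05, -2.81081362e+00]), 'wrist_force': array([-0.95532743, -0.06642584,  0.40275793]), 'moment': array([ 0.00433988,  0.03281295, -0.00481688]), 'finger_gap': 93.88995820253099}
22.0
side [[412.34009761   0.         316.16536664]
 [  0.         412.34009761 202.13839071]
 [  0.           0.           1.        ]] [443.29058116 765.83656745 708.60693618] [-2.23181578  0.00861893 -3.02563249] 1
top [[502.10039156   0.         331.13912396]
 [  0.         502.10039156 197.29535489]
 [  0.           0.           1.        ]] [ 461.14670665  -14.70130528 1330.07865943] [-3.07727642 -0.01310806 -1.5452293 ] 2
```

View pics/side0.png

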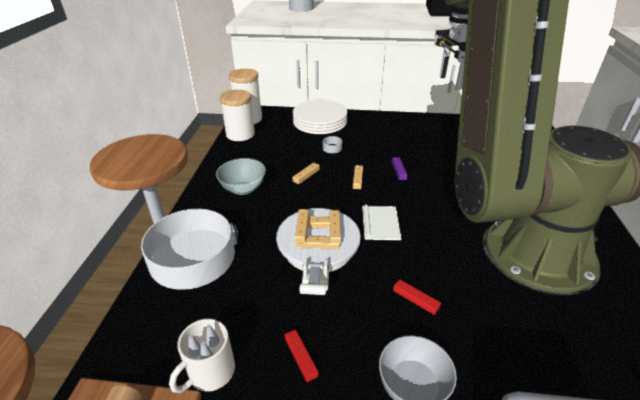

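View pics/top0.png

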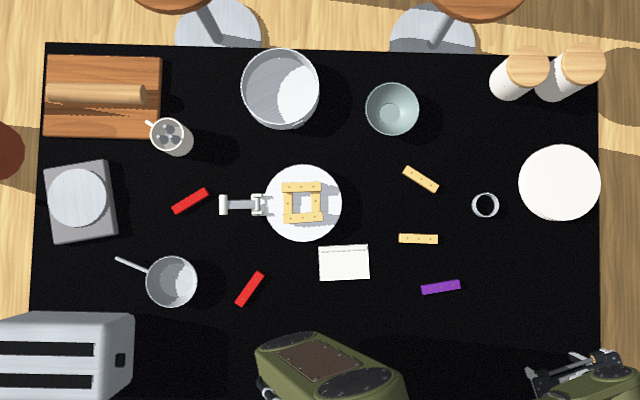

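```bash
cat > h.py <<'E'
import numpy as np,cv2
from scipy.spatial.transform import Rotation as Ro
from scipy.optimize import minimize,least_squares
def cam(c):
    R=Ro.from_euler('xyz',c["orientation"]).as_matrix(); return np.array(c["intrinsics"]),R,np.array(c["origin"])
def proj(c,P):
    K,R,o=cam(c); q=(np.atleast_2d(P)-o)@R; q=q@K.T; return q[:,:2]/q[:,2:]
def ray(c,xy):
    K,R,o=cam(c); d=R@np.linalg.solve(K,[xy[0],xy[1],1]); return o,d/np.linalg.norm(d)
def onz(c,xy,z):
    o,d=ray(c,xy); return o+d*(z-o[2])/d[2]
def tri(cs,xys):
    A=np.zeros((3,3));b=np.zeros(3)
    for c,x in zip(cs,xys):
        o,d=ray(c,x);M=np.eye(3)-np.outer(d,d);A+=M;b+=M@o
    p=np.linalg.solve(A,b)
    return p,[np.linalg.norm(proj(c,p)[0]-x) for c,x in zip(cs,xys)]
def box(x,y,z,yaw,L=100,W=24,H=18):
    P=np.array([[sx*L/2,sy*W/2,sz*H] for sx in(-1,1) for sy in(-1,1) for sz in(0,1)],float)
    c,s=np.cos(yaw),np.sin(yaw)
    return P@np.array([[c,s,0],[-s,c,0],[0,0,1]])+[x,y,z]
def soft(mask): return mask
def sil(c,P,up=4):
    h=cv2.convexHull(proj(c,P).astype(np.float32))
    im=np.zeros((400*up,640*up),np.uint8)
    return h,im
def fitbox(cs,masks,p0,fixz=None):
    # soft IoU cost, with supersampled crop around the mask
    up=8; crops=[]
    for c,m in zip(cs,masks):
        ys,xs=np.where(m);x0,x1,y0,y1=xs.min()-8,xs.max()+9,ys.min()-8,ys.max()+9
        crops.append((x0,y0,x1,y1,m[y0:y1,x0:x1].astype(float)))
    def cost(p):
        x,y,z,yaw=p if fixz is None else (p[0],p[1],fixz,p[2])
        t=0
        for c,(x0,y0,x1,y1,m) in zip(cs,crops):
            h=cv2.convexHull(((proj(c,box(x,y,z,yaw))-[x0,y0]+0.5)*up-0.5).astype(np.float32))
            im=np.zeros((m.shape[0]*up,m.shape[1]*up),np.uint8)
            cv2.fillConvexPoly(im,np.round(h*16).astype(np.int32),255,shift=4)
            a=cv2.resize(im,(m.shape[1],m.shape[0]),interpolation=cv2.INTER_AREA)/255.
            t+=np.abs(a-m).sum()/m.sum()
        return t
    n=len(p0); S=np.vstack([p0]+[np.array(p0)+np.eye(n)[i]*([8,8,8,.15] if n==4 else [8,8,.15])[i] for i in range(n)])
    r=minimize(cost,p0,method='Nelder-Mead',options=dict(initial_simplex=S,maxiter=600,xatol=.02,fatol=1e-4))
    return r.x,r.fun
E
cat > look.py <<'E'
from cell import manip
from h import *
E
python3 - <<'E'
from look import *
T=manip.camera("top");S=manip.camera("side")
import pickle; pickle.dump((T,S),open("c0.pkl","wb"))
for n,c in(("T",T),("S",S)):
    for th in("loose_a","bottom_left","second_near"):
        for d in manip.masks_of(th,c)[:9]: print(n,th,round(d["score"],2),np.round(d["xy"]),d["pixels"].sum())
    for th in("plate_top","lever_bar","turntable"):
        for d in manip.tip_of(th,c)[:3]: print(n,th,round(d["score"],2),np.round(d["xy"],1))
E
```

```text
T loose_a 0.95 [421. 177.] 362
T loose_a 0.79 [445. 288.] 387
T loose_a 0.61 [418. 238.] 318
T bottom_left 0.46 [286. 202.] 203
T second_near 0.6 [306. 219.] 366
T plate_top 0.85 [304.7 203.1]
T lever_bar 0.97 [221.  204.5]
T lever_bar 0.31 [344.6 261.3]
T turntable 0.68 [303.1 200.8]
S loose_a 0.71 [358. 176.] 209
S loose_a 0.65 [397. 168.] 191
S loose_a 0.64 [203. 360.] 3443
S loose_a 0.61 [308. 172.] 218
S bottom_left 0.89 [316. 244.] 407
S second_near 0.58 [335. 227.] 318
S plate_top 0.9 [316.7 234.8]
S lever_bar 0.65 [311.1 287.8]
S lever_bar 0.47 [306.7 176.4]
S turntable 0.96 [319.  247.9]
```

```bash
cat >> h.py <<'E'
def gold(img):
    h=cv2.cvtColor(img,cv2.COLOR_RGB2HSV); 
    return (h[...,0]>8)&(h[...,0]<32)&(h[...,1]>60)&(h[...,2]>70)
E
python3 - <<'E'
from h import *
import pickle
T,S=pickle.load(open("c0.pkl","rb"))
def comp(c,xy):
    g=gold(c["img"]).astype(np.uint8); n,l=cv2.connectedComponents(g); 
    k=l[xy[1]-2:xy[1]+3,xy[0]-2:xy[0]+3]; k=np.bincount(k[k>0]).argmax(); m=l==k
    return cv2.morphologyEx(m.astype(np.uint8),cv2.MORPH_CLOSE,np.ones((3,3)))>0
for n,a,b,y in(("far",(421,178),(307,173),-.6),("near",(418,238),(358,177),0)):
    mT,mS=comp(T,a),comp(S,b); print(n,mT.sum(),mS.sum())
    p=onz(T,a,9)
    for yaw in (np.pi/2+y,np.pi/2-y):
        print(fitbox([T,S],[mT,mS],[p[0],p[1],0,yaw]),fitbox([T],[mT],[p[0],p[1],yaw],0),fitbox([S],[mS],[p[0],p[1],yaw],0))
p,e=tri([T,S],[(304.7,203.1),(316.7,234.8)]);print("plate",p,e)
p,e=tri([T,S],[(221,204.5),(311.1,287.8)]);print("bar",p,e)
p,e=tri([T,S],[(303.1,200.8),(319,247.9)]);print("tt",p,e)
def cr(c,x,y,w,h,k): return cv2.resize(c["img"][y:y+h,x:x+w,::-1],None,fx=k,fy=k,interpolation=cv2.INTER_CUBIC)
a=cr(T,200,140,250,165,3); cv2.imwrite("pics/t1.png",a)
a=cr(S,260,150,160,150,4); cv2.imwrite("pics/s1.png",a)
E
```

```text
far 418 296
(array([ 601.51268503, -263.64883283,    3.81199838,    1.01674922]), np.float64(0.13649117735805044)) (array([ 602.07566483, -264.15401785,    1.0234939 ]), np.float64(0.06444319354536074)) (array([ 601.82089313, -269.38928968,    1.00271648]), np.float64(0.06865394806571276))
(array([ 601.51655028, -263.6682154 ,    3.61505087,    1.01682915]), np.float64(0.1372926824939209)) (array([ 602.37767728, -264.15978588,    1.02402716]), np.float64(0.06336429308565532)) (array([ 601.70160109, -269.55049276,    0.99504854]), np.float64(0.0692766295707472))
near 397 223
(array([ 445.24476194, -257.97422351,    5.11822526,    1.54428233]), np.float64(0.1998070023549965)) (array([ 445.6986134 , -259.83345257,    1.55443199]), np.float64(0.079903195535141)) (array([ 444.49849889, -265.26798236,    1.54215485]), np.float64(0.11170315659896245))
(array([ 445.24476194, -257.97422351,    5.11822526,    1.54428233]), np.float64(0.1998070023549965)) (array([ 445.6986134 , -259.83345257,    1.55443199]), np.float64(0.079903195535141)) (array([ 444.49849889, -265.26798236,    1.54215485]), np.float64(0.11170315659896245))
plate [530.23805271  38.29802753  39.28436739] [np.float64(0.8954191365565529), np.float64(0.9602377920496047)]
bar [518.00923358 242.74359194  87.68219069] [np.float64(0.5935217022535392), np.float64(0.7574518329675194)]
tt [531.22137614  43.7985381    1.62152929] [np.float64(1.7564590395528985), np.float64(1.9022913873711693)]
```

View pics/t1.png

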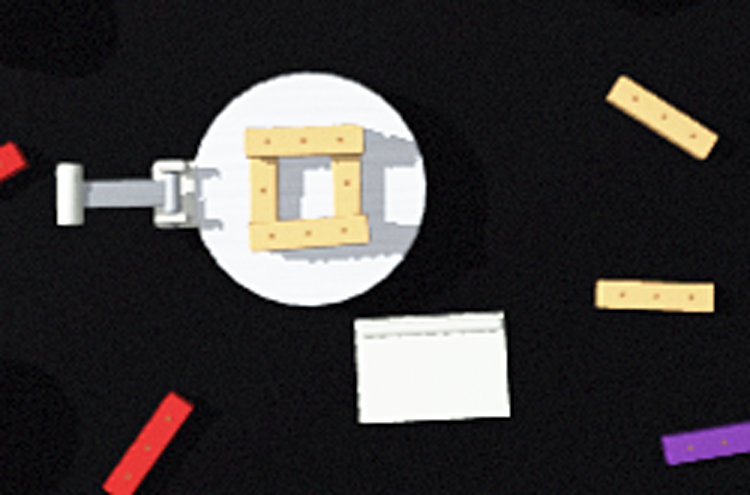

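View pics/s1.png

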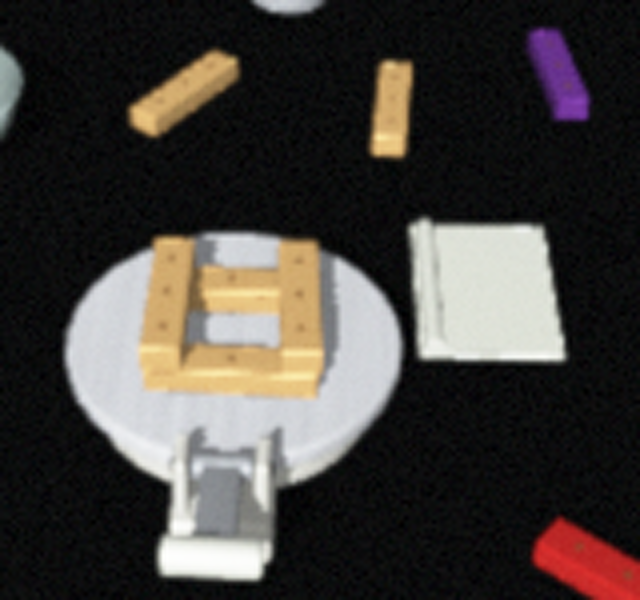

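```bash
cat >> h.py <<'E'
def union(c,boxes,win,up=6):
    x0,y0,x1,y1=win; im=np.zeros(((y1-y0)*up,(x1-x0)*up),np.uint8)
    for P in boxes:
        h=cv2.convexHull(((proj(c,P)-[x0,y0]+0.5)*up-0.5).astype(np.float32))
        cv2.fillConvexPoly(im,np.round(h*16).astype(np.int32),255,shift=4)
    return cv2.resize(im,(x1-x0,y1-y0),interpolation=cv2.INTER_AREA)/255.
def tower(cx,cy,yaw,off=None,pz=45):
    off=np.zeros((4,3)) if off is None else off
    nom=[(0,36,0,0),(0,-36,0,0),(-36,0,18,np.pi/2),(36,0,18,np.pi/2)]
    c,s=np.cos(yaw),np.sin(yaw);B=[]
    for (x,y,z,a),o in zip(nom,off):
        x+=o[0];y+=o[1]; B.append(box(cx+c*x-s*y,cy+s*x+c*y,pz+z,yaw+a+o[2]))
    return B
E
python3 - <<'E'
from h import *
import pickle
T,S=pickle.load(open("c0.pkl","rb"))
WT=(265,165,345,240);WS=(275,195,365,265)
def m(c,w): return cv2.morphologyEx(gold(c["img"])[w[1]:w[3],w[0]:w[2]].astype(np.uint8),cv2.MORPH_CLOSE,np.ones((2,2))).astype(float)
D={"T":(T,WT,m(T,WT)),"S":(S,WS,m(S,WS))}
for n,(c,w,mm) in D.items():
    print(n,mm.sum()); cv2.imwrite(f"pics/m{n}.png",cv2.resize((mm*255).astype(np.uint8),None,fx=5,fy=5,interpolation=0))
    f=lambda p:np.abs(union(c,tower(*p),w)-mm).sum()/mm.sum()
    best=None
    for y in(-.08,0,.08):
        p0=np.array([528,42,y]); r=minimize(f,p0,method='Nelder-Mead',options=dict(initial_simplex=np.vstack([p0]+[p0+d for d in np.diag([8,8,.08])]),xatol=.01,fatol=1e-5))
        if best is None or r.fun<best.fun: best=r
    print(n,best.x,best.fun)
    g=lambda p:f([p[0],p[1],p[2],p[3:15].reshape(4,3)])+ 2e-4*np.sum((p[3:].reshape(4,3)*[1,1,60])**2)
    p0=np.r_[best.x,np.zeros(12)]
    r=minimize(g,p0,method='Powell',options=dict(xtol=.02,ftol=1e-4,maxiter=30))
    print(r.fun,np.round(r.x[:3],2),"\n",np.round(r.x[3:].reshape(4,3),2))
# plate circle in top view
for c,w,n in((T,(250,150,360,260),"T"),):
    g=cv2.cvtColor(c["img"],cv2.COLOR_RGB2GRAY); k=(g>90).astype(np.uint8); k[:,:262]=0;k[:,345:]=0;k[:160]=0;k[244:]=0
    cs=max(cv2.findContours(k,cv2.RETR_EXTERNAL,cv2.CHAIN_APPROX_NONE)[0],key=cv2.contourArea)
    P=np.array([onz(c,q[0],45)[:2] for q in cs]); 
    r=least_squares(lambda p:np.hypot(P[:,0]-p[0],P[:,1]-p[1])-p[2],[530,40,100],loss='soft_l1'); print("plate",r.x)
E
```

```text
T 1139.0
T [5.26691263e+02 4.24472519e+01 8.25195199e-02] 0.13498252681230527
0.08090029833390128 [5.2642e+02 4.2490e+01 8.0000e-02] 
 [[-0.32 -0.58 -0.01]
 [ 0.49  1.6  -0.01]
 [-2.24 -1.11  0.01]
 [ 1.76 -0.25 -0.01]]
S 1365.0
S [5.25985141e+02 4.50268699e+01 6.78243069e-02] 0.10367593191122604
0.06116668095468009 [5.2573e+02 4.5060e+01 7.0000e-02] 
 [[-0.31 -0.62 -0.03]
 [ 0.09  0.75  0.01]
 [-2.24  0.11  0.03]
 [ 2.27 -0.46 -0.01]]
plate [529.33483019  44.25981258  99.37376603]
```

```bash
cat > go.py <<'E'
import sys
from look import *
def plan(x,y,z,yaw):
    s=manip.read_state(); R=Ro.from_euler('xyz',s["eef_rot"]); p=s["eef_pos"]
    d=R.inv().apply(np.array([x,y,z])-p); G=Ro.from_euler('xyz',[-np.pi/2,0,yaw])
    rv=(R.inv()*G).as_rotvec(degrees=True)
    print("t",round(s["clock"],2),"at",np.round(p,1),"rot",np.round(s["eef_rot"],3),"gap",round(s["finger_gap"],1),"F",np.round(s["wrist_force"],1))
    print("shift",np.round(d,1),"turn",np.round(rv,2))
if __name__=="__main__": plan(*map(float,sys.argv[1:]))
E
python3 go.py 445 -262 90 -1.597
```

```text
t 0.8 at [ 178.6 -520.2  227.5] rot [-1.571  0.    -2.811] gap 94.4 F [-0.1 -0.5 -1.1]
shift [-335.8  137.5 -157.7] turn [ -0.   -69.54   0.  ]
```

```bash
python3 -m jog '[-336,137.5,-158,0,-69.5,0,-336,137.5,-158,0,-69.5,0,-336,137.5,-158,0,-69.5,0,-336,137.5,-158,0,-69.5,0,-336,137.5,-158,0,-69.5,0,-336,137.5,-158,0,-69.5,0,-336,137.5,-158,0,-69.5,0,-336,137.5,-158,0,-69.5,0,-336,137.5,-158,0,-69.5,0,-336,137.5,-158,0,-69.5,0]' 60; python3 go.py 445 -262 25 -1.597
python3 - <<'E'
from look import *
T=manip.camera("top");S=manip.camera("side")
a=cv2.resize(T["img"][190:290,350:510,::-1],None,fx=3,fy=3);b=cv2.resize(S["img"][110:210,290:450,::-1],None,fx=3,fy=3)
s=manip.read_state();R=Ro.from_euler('xyz',s["eef_rot"]).as_matrix()
for nm,c in(("T",T),("S",S)): print(nm,proj(c,s["eef_pos"]+R@[0,22,0]))
cv2.imwrite("pics/a1.png",np.vstack([a,b]))
E
```

```text
clock: 1.63
eef_pos: [446.8, -258.5, 88.5]
eef_rot: [-1.572, 0.001, -1.589]
wrist_force: [-0.4, -0.9, -0.3]
finger_gap: 59.9
t 1.63 at [ 446.8 -258.5   88.5] rot [-1.572e+00  1.000e-03 -1.589e+00] gap 59.9 F [-0.4 -0.9 -0.3]
shift [ 3.6 63.5 -1.7] turn [ 0.06  0.46 -0.06]
T [[421.55202079 238.02836193]]
S [[357.86873459 161.06755419]]
```

View pics/a1.png

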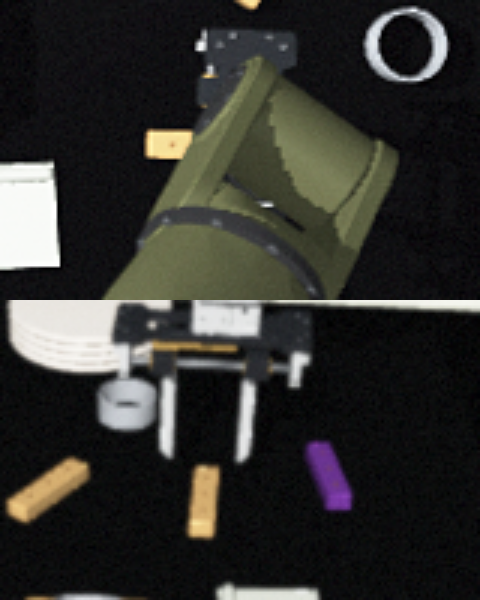

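```bash
python3 -m jog '[3.5,32,-1.5,0,0.5,0,3.5,55,-1.5,0,0.5,0,3.5,63.5,-1.5,0,0.5,0,3.5,63.5,-1.5,0,0.5,0]'; python3 -m jog '[0,0,0,0,0,0,0,0,0,0,0,0,0,0,0,0,0,0,0,0,0,0,0,0,0,0,0,0,0,0,0,0,0,0,0,0]' 15 12; python3 go.py 445 -262 125 -1.597
```

```text
clock: 2.07
eef_pos: [442.4, -265.1, 25.1]
eef_rot: [-1.573, 0.002, -1.608]
wrist_force: [-0.6, -0.2, 0.1]
finger_gap: 60.0
clock: 2.57
eef_pos: [443.7, -265.2, 26.9]
eef_rot: [-1.57, -0.0, -1.607]
wrist_force: [0.5, 0.0, 5.8]
finger_gap: 24.3
t 2.57 at [ 443.7 -265.2   26.9] rot [-1.57  -0.    -1.607] gap 24.3 F [0.5 0.  5.8]
shift [ -3.2 -98.1   1.3] turn [-0.03 -0.55  0.02]
```

```bash
python3 -m jog '[0,-20,0,0,0,0,0,-60,0,0,0,0,0,-100,0,0,0,0,0,-130,0,0,0,0,0,-130,0,0,0,0]'; python3 go.py 529 8.8 150 -3.07;python3 - <<'E'
from look import *
S=manip.camera("side")
cv2.imwrite("pics/a2.png",cv2.resize(S["img"][50:250,250:450,::-1],None,fx=3,fy=3))
E
```

```text
clock: 2.98
eef_pos: [445.4, -266.3, 162.7]
eef_rot: [-1.563, -0.005, -1.606]
wrist_force: [1.0, -0.3, 0.3]
finger_gap: 23.9
t 2.98 at [ 445.4 -266.3  162.7] rot [-1.563 -0.005 -1.606] gap 23.9 F [ 1.  -0.3  0.3]
shift [-277.9   11.8   73.7] turn [-0.57 83.86 -0.09]
```

View pics/a2.png

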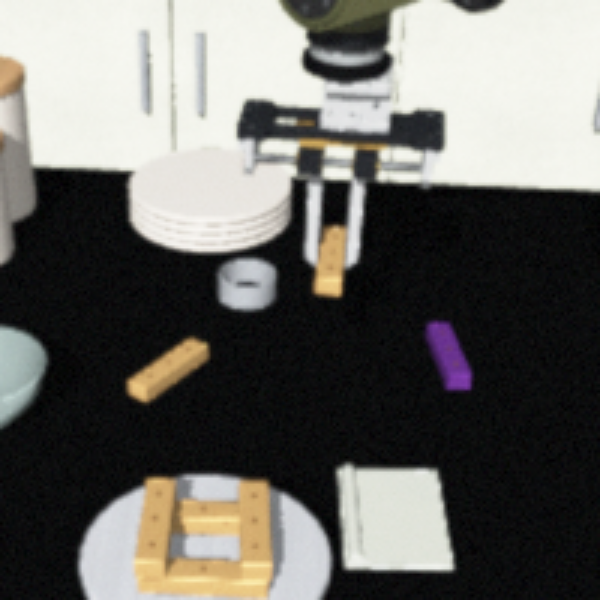

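```bash
python3 -m jog '[-278,10,74,0,84,0,-278,10,74,0,84,0,-278,10,74,0,84,0,-278,10,74,0,84,0,-278,10,74,0,84,0,-278,10,74,0,84,0,-278,10,74,0,84,0,-278,10,74,0,84,0,-278,10,74,0,84,0,-278,10,74,0,84,0]' >/dev/null; python3 go.py 529 8.8 150 -3.07
```

```text
t 3.87 at [527.   11.8 144.8] rot [-1.572e+00 -2.000e-03 -2.762e+00] gap 23.7 F [-0.  -0.9 -0.4]
shift [-0.8 -5.2  3.5] turn [ 0.04 17.63  0.13]
```

```bash
python3 -m jog '[0,-4,0,0,7,0,0,-4,0,0,12,0,0,-4,0,0,14,0,0,-4,0,0,14,0,0,-4,0,0,14,0]' >/dev/null; python3 go.py 529 8.8 150 -3.07
cat > see.py <<'E'
from look import *
import sys,pickle
tag=sys.argv[1]
T=manip.camera("top");S=manip.camera("side");pickle.dump((T,S),open(f"{tag}.pkl","wb"))
a=cv2.resize(T["img"][140:265,200:360,::-1],None,fx=4,fy=4)
b=cv2.resize(S["img"][150:300,240:400,::-1],None,fx=4,fy=4)
cv2.imwrite(f"pics/{tag}T.png",a);cv2.imwrite(f"pics/{tag}S.png",b)
E
python3 see.py b1
```

```text
t 4.28 at [527.   10.1 149.4] rot [-1.571e+00 -2.000e-03 -3.002e+00] gap 24.0 F [-0.  -0.2 -0.2]
shift [-1.8 -0.6  1.6] turn [0.02 3.91 0.09]
```

View pics/b1S.png

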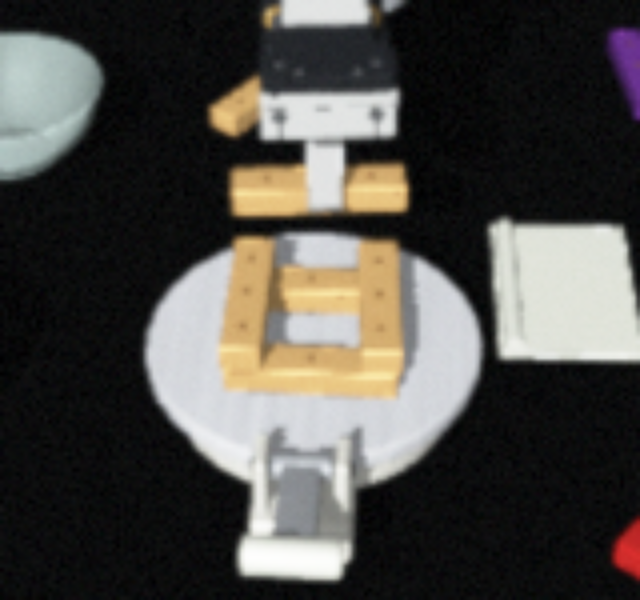

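View pics/b1T.png

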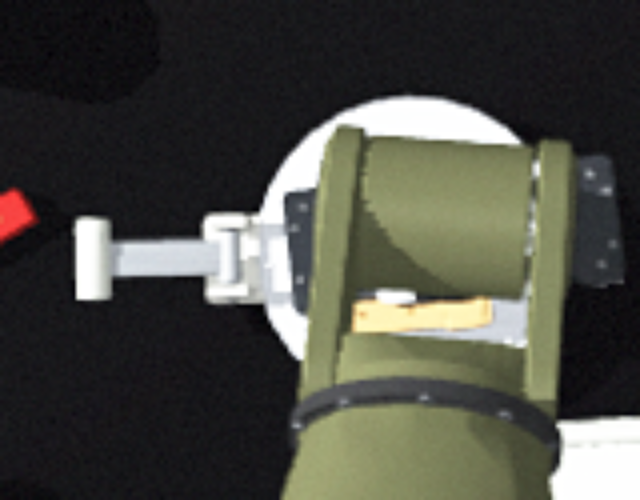

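```bash
cat > held.py <<'E'
from look import *
import pickle,sys
def held(tag,win,under,p0,z):
    S=pickle.load(open(tag+".pkl","rb"))[1]; x0,y0,x1,y1=win
    g=gold(S["img"]); m=np.zeros((400,640),np.uint8); m[y0:y1,x0:x1]=g[y0:y1,x0:x1]
    pts=np.argwhere(m)[:,::-1].astype(np.int32); h=cv2.convexHull(pts); k=np.zeros_like(m); cv2.fillConvexPoly(k,h,1)
    return [fitbox([S],[k>0],p0,zz) for zz in(z-3,z,z+3)]
E
python3 - <<'E'
from held import *
for r in held("b1",(294,189,345,206),0,[527,10,.13],123): print(np.round(r[0],3),r[1])
E
```

```text
[5.29793e+02 6.32800e+00 1.37000e-01] 0.09203452038488245
[5.2938e+02 1.0571e+01 1.4000e-01] 0.0845021988559336
[5.28597e+02 1.40330e+01 1.24000e-01] 0.07700955593029792
```

```bash
python3 go.py 526.5 9.1 109 -3.067; sed -n 1,3p go.py >/dev/null; python3 -m jog '[0,8,0.8,0,3.8,0,0,20,0.8,0,3.8,0,0,30,0.8,0,3.8,0,0,37,0.8,0,3.8,0,0,40,0.8,0,3.8,0,0,40,0.8,0,3.8,0]'; python3 go.py 526.5 9.1 107 -3.067
```

```text
t 4.38 at [527.2  10.1 149.8] rot [-1.571e+00 -1.000e-03 -3.002e+00] gap 23.8 F [-0.5 -0.3  0.2]
shift [ 0.7 40.8  0.9] turn [0.01 3.74 0.05]
clock: 4.88
eef_pos: [527.2, 9.4, 109.7]
eef_rot: [-1.571, -0.001, -3.069]
wrist_force: [-0.3, 0.0, -0.6]
finger_gap: 24.2
t 4.88 at [527.2   9.4 109.7] rot [-1.571e+00 -1.000e-03 -3.069e+00] gap 24.2 F [-0.3  0.  -0.6]
shift [0.7 2.7 0.2] turn [ 0.01 -0.11  0.07]
```

Very near contact; creep down and watch the force.

```bash
python3 -m jog '[0.5,1,0,0,0,0,0.5,2,0,0,0,0,0.5,2,0,0,0,0]'; python3 -m jog '[0,0.5,0,0,0,0,0,1,0,0,0,0,0,1,0,0,0,0]'; python3 see.py b2;  python3 go.py 526.5 9.1 107 -3.067
```

```text
clock: 5.13
eef_pos: [527.1, 9.3, 108.7]
eef_rot: [-1.571, 0.001, -3.069]
wrist_force: [0.8, -0.1, -2.0]
finger_gap: 23.6
clock: 5.38
eef_pos: [527.2, 9.3, 107.9]
eef_rot: [-1.571, 0.001, -3.07]
wrist_force: [-0.9, 0.5, 2.2]
finger_gap: 23.6
t 5.48 at [527.2   9.3 107.9] rot [-1.571e+00  1.000e-03 -3.070e+00] gap 23.8 F [-0.2  0.5  4.6]
shift [0.7 0.9 0.1] turn [-0.01 -0.15 -0.04]
```

View pics/b2S.png

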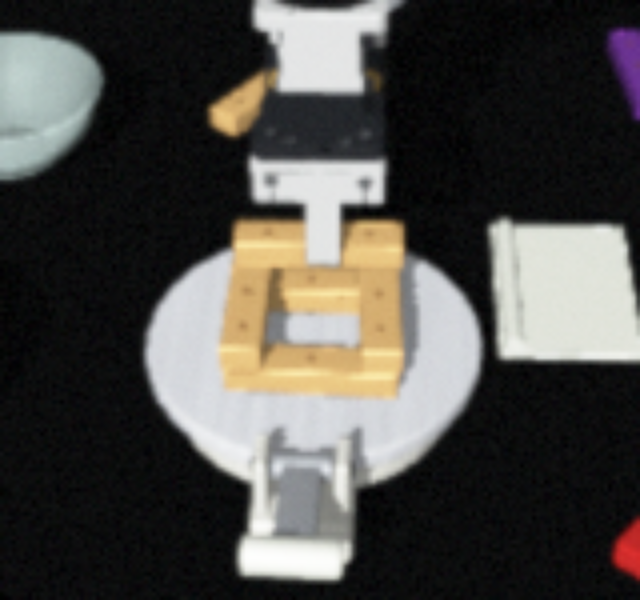

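```bash
python3 -m jog '[0,0,0,0,0,0,0,0,0,0,0,0,0,0,0,0,0,0,0,0,0,0,0,0]' 44; python3 -m jog '[0,-15,0,0,0,0,0,-45,0,0,0,0,0,-85,0,0,0,0,0,-100,0,0,0,0,0,-100,0,0,0,0]'; python3 go.py 601.8 -266 200 -2.13;python3 see.py b3
```

```text
clock: 5.82
eef_pos: [526.9, 9.3, 107.3]
eef_rot: [-1.571, -0.0, -3.07]
wrist_force: [-0.3, 0.6, 0.9]
finger_gap: 43.3
clock: 6.23
eef_pos: [528.3, 9.2, 211.4]
eef_rot: [-1.57, 0.006, -3.07]
wrist_force: [-0.4, 0.9, 1.0]
finger_gap: 44.2
t 6.23 at [528.3   9.2 211.4] rot [-1.57   0.006 -3.07 ] gap 44.2 F [-0.4  0.9  1. ]
shift [-53.4  11.9 279.8] turn [ -0.21 -53.83  -0.32]
```

View pics/b3S.png

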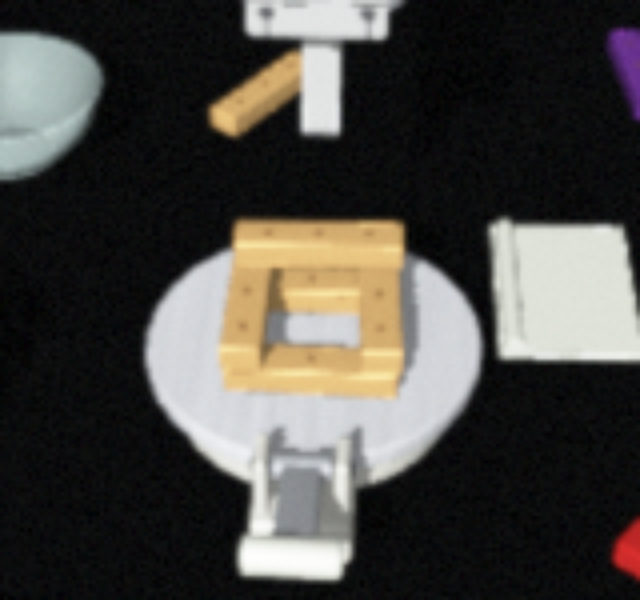

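```bash
python3 -m jog '[-54,12,280,0,-54,0,-54,12,280,0,-54,0,-54,12,280,0,-54,0,-54,12,280,0,-54,0,-54,12,280,0,-54,0,-54,12,280,0,-54,0,-54,12,280,0,-54,0,-54,12,280,0,-54,0,-54,12,280,0,-54,0,-54,12,280,0,-54,0]' 60 >/dev/null;python3 -m jog '[0,60,0,0,0,0,0,100,0,0,0,0,0,100,0,0,0,0,0,100,0,0,0,0]' >/dev/null; python3 go.py 601.7 -267 25 -2.13
python3 - <<'E'
from look import *
S=manip.camera("side")
cv2.imwrite("pics/c1.png",cv2.resize(S["img"][80:230,230:390,::-1],None,fx=4,fy=4))
E
```

```text
t 7.5 at [ 599.  -263.5   90.4] rot [-1.579e+00 -1.000e-03 -2.129e+00] gap 60.1 F [-0.3  0.3  0.1]
shift [ 1.5 65.3  4.7] turn [0.47 0.08 0.04]
```

View pics/c1.png

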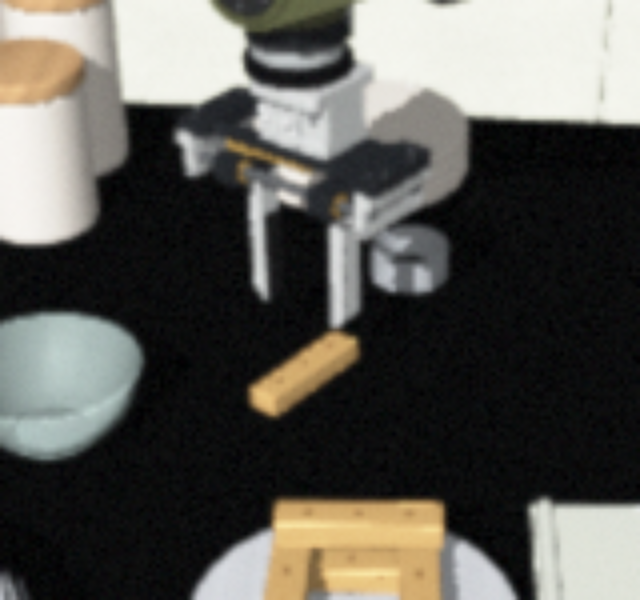

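```bash
python3 -m jog '[1.5,30,4.5,0,0,0,1.5,55,4.5,0,0,0,1.5,60,4.5,0,0,0,1.5,60,4.5,0,0,0,1.5,60,4.5,0,0,0]'; python3 go.py 601.7 -267 25 -2.13
```

```text
clock: 7.97
eef_pos: [605.0, -269.8, 37.8]
eef_rot: [-1.568, 0.0, -2.127]
wrist_force: [-0.1, 0.5, 0.9]
finger_gap: 60.0
t 7.97 at [ 605.  -269.8   37.8] rot [-1.568  0.    -2.127] gap 60.0 F [-0.1  0.5  0.9]
shift [-0.6 12.8 -4.3] turn [-0.15  0.15 -0.01]
```

```bash
python3 -m jog '[-0.5,8,-4,0,0,0,-0.5,12.5,-4,0,0,0,-0.5,12.5,-4,0,0,0,-0.5,12.5,-4,0,0,0]'; python3 -m jog '[0,0,0,0,0,0,0,0,0,0,0,0,0,0,0,0,0,0,0,0,0,0,0,0,0,0,0,0,0,0,0,0,0,0,0,0]' 15 12; python3 -m jog '[0,-20,0,0,0,0,0,-60,0,0,0,0,0,-100,0,0,0,0,0,-140,0,0,0,0,0,-140,0,0,0,0,0,-140,0,0,0,0]'; python3 go.py 523.4 79.5 155 -3.067
```

```text
clock: 8.3
eef_pos: [600.9, -267.1, 23.2]
eef_rot: [-1.571, 0.0, -2.127]
wrist_force: [0.3, 0.6, -0.2]
finger_gap: 60.3
clock: 8.8
eef_pos: [600.9, -267.2, 23.0]
eef_rot: [-1.571, -0.0, -2.127]
wrist_force: [0.1, 0.6, 1.0]
finger_gap: 24.3
clock: 9.3
eef_pos: [601.7, -267.6, 165.5]
eef_rot: [-1.566, 0.0, -2.127]
wrist_force: [-1.0, -0.0, -1.9]
finger_gap: 24.1
t 9.3 at [ 601.7 -267.6  165.5] rot [-1.566  0.    -2.127] gap 24.1 F [-1.  -0.  -1.9]
shift [-253.5    9.5 -249.8] turn [-0.23 53.86 -0.14]
```

```bash
python3 -m jog '[-254,0,-250,0,54,0,-254,0,-250,0,54,0,-254,0,-250,0,54,0,-254,0,-250,0,54,0,-254,0,-250,0,54,0,-254,0,-250,0,54,0,-254,0,-250,0,54,0,-254,0,-250,0,54,0,-254,0,-250,0,54,0,-254,0,-250,0,54,0]' >/dev/null;python3 -m jog '[0,0,0,0,0,0,0,0,0,0,0,0,0,0,0,0,0,0]' >/dev/null; python3 go.py 523.4 79.5 155 -3.067; python3 see.py d1
```

```text
t 10.38 at [522.8  79.5 162.3] rot [-1.571e+00 -1.000e-03 -3.071e+00] gap 24.1 F [-0.   0.5  0.1]
shift [-0.6  7.3  0. ] turn [-0.01 -0.21  0.06]
```

View pics/d1S.png

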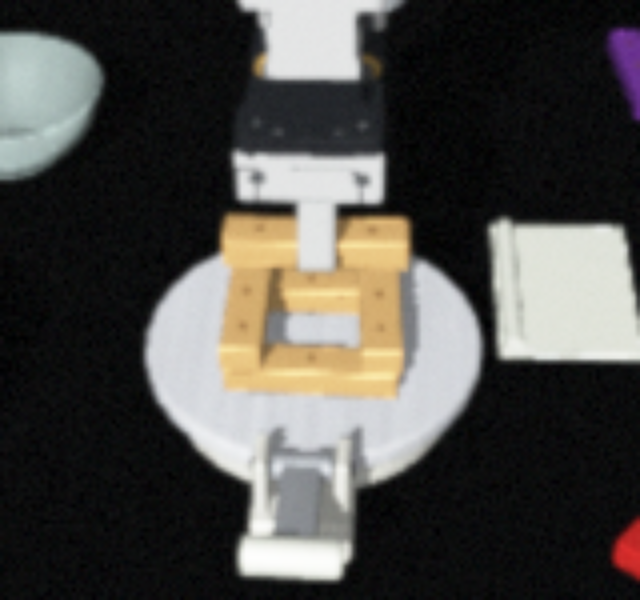

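```bash
python3 - <<'E'
from held import *
for r in held("d1",(290,200,345,217),0,[523,79,.07],139): print(np.round(r[0],3),r[1])
E
```

```text
[5.23395e+02 7.26600e+01 9.30000e-02] 0.06166118621361588
[5.22487e+02 7.61290e+01 9.20000e-02] 0.05713676775057849
[5.22328e+02 7.96790e+01 9.20000e-02] 0.05387285348922178
```

```bash
python3 -m jog '[-1,15,0,0,0,0,-1,32,0,0,0,0,-1,45,0,0,0,0,-1,52,0,0,0,0,-1,54,0,0,0,0,-1,54,0,0,0,0,-1,54,0,0,0,0]';python3 -m jog '[0,1,0,0,0,0,0,2,0,0,0,0,0,2,0,0,0,0,0,2,0,0,0,0]'
```

```text
clock: 11.07
eef_pos: [524.1, 80.4, 109.6]
eef_rot: [-1.571, 0.001, -3.07]
wrist_force: [0.9, -0.6, -0.6]
finger_gap: 23.9
clock: 11.4
eef_pos: [523.8, 80.6, 107.1]
eef_rot: [-1.571, 0.0, -3.069]
wrist_force: [0.5, 0.2, -0.5]
finger_gap: 23.5
```

```bash
python3 -m jog '[0,0.5,0,0,0,0,0,1,0,0,0,0,0,1.5,0,0,0,0,0,1.5,0,0,0,0]';python3 -m jog '[0,0.5,0,0,0,0,0,1,0,0,0,0,0,1,0,0,0,0]'; python3 see.py d2
```

```text
clock: 11.73
eef_pos: [523.7, 80.6, 105.3]
eef_rot: [-1.571, -0.0, -3.069]
wrist_force: [0.0, -0.0, -0.4]
finger_gap: 23.9
clock: 11.98
eef_pos: [523.7, 80.6, 104.4]
eef_rot: [-1.571, -0.0, -3.07]
wrist_force: [0.6, 1.3, -0.8]
finger_gap: 23.9
```

View pics/d2S.png

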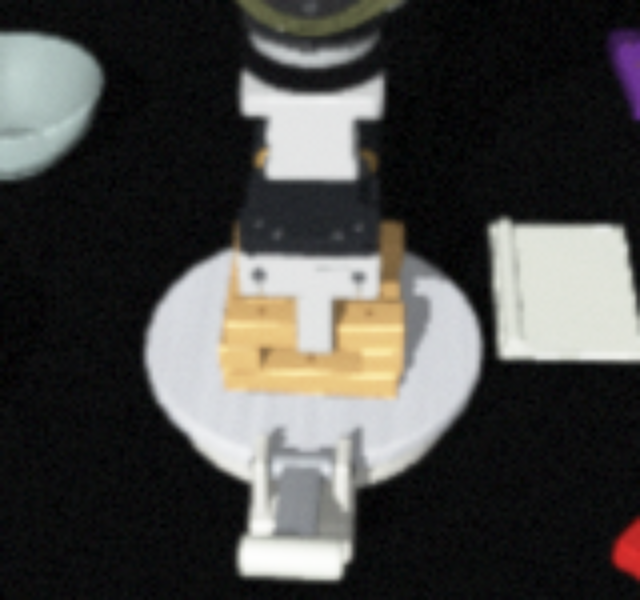

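```bash
python3 -m jog '[0,0.5,0.5,0,0,0,0,1,1,0,0,0,0,1,1,0,0,0]';python3 -m jog '[0,0.5,0,0,0,0,0,0.5,0,0,0,0,0,0.5,0,0,0,0]'
```

```text
clock: 12.33
eef_pos: [524.0, 79.8, 103.9]
eef_rot: [-1.571, 0.001, -3.07]
wrist_force: [-0.8, 1.8, 4.7]
finger_gap: 24.0
clock: 12.58
eef_pos: [524.1, 79.8, 103.9]
eef_rot: [-1.571, 0.001, -3.07]
wrist_force: [-2.1, 2.0, 10.7]
finger_gap: 24.0
```

```bash
python3 -m jog '[0,-0.7,0,0,0,0,0,-1,0,0,0,0,0,-1,0,0,0,0]';python3 -m jog '[0,0,0,0,0,0,0,0,0,0,0,0,0,0,0,0,0,0,0,0,0,0,0,0]' 44; python3 -m jog '[0,-15,0,0,0,0,0,-45,0,0,0,0,0,-75,0,0,0,0,0,-80,0,0,0,0,0,-80,0,0,0,0]'; python3 see.py e1;python3 go.py 518 243 160 -3.067
```

```text
clock: 12.83
eef_pos: [523.8, 79.5, 103.9]
eef_rot: [-1.571, -0.0, -3.07]
wrist_force: [-0.0, 0.1, 2.3]
finger_gap: 23.9
clock: 13.17
eef_pos: [523.7, 79.6, 103.9]
eef_rot: [-1.571, -0.0, -3.07]
wrist_force: [-0.6, -0.1, -1.0]
finger_gap: 43.2
clock: 13.58
eef_pos: [524.5, 79.7, 185.8]
eef_rot: [-1.571, 0.004, -3.069]
wrist_force: [0.3, 0.0, -0.9]
finger_gap: 44.3
t 13.68 at [523.4  79.5 183. ] rot [-1.571e+00 -1.000e-03 -3.070e+00] gap 44.0 F [ 0.2 -0.1 -0.9]
shift [  -6.4   23.  -163.4] turn [-0.   -0.15  0.05]
```

View pics/e1S.png

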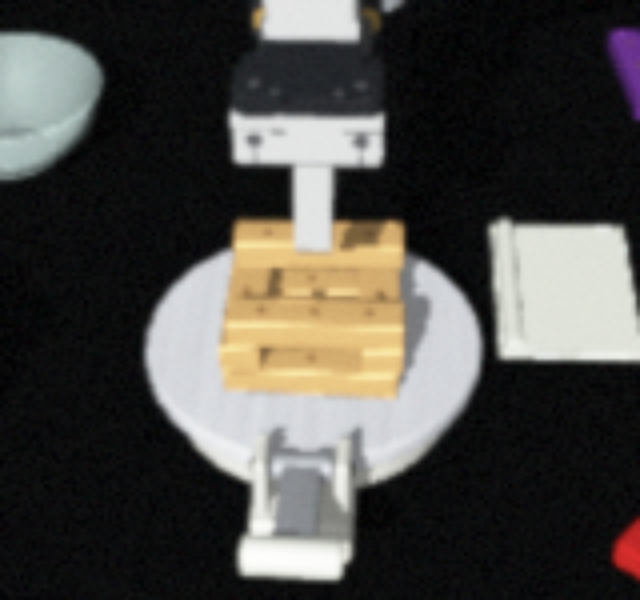

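```bash
python3 - <<'E'
from h import *
import pickle
T,S=pickle.load(open("c0.pkl","rb"))
for xy in((223.2,204.7),(221,204.5)): print(onz(T,xy,79))
for xy in((313.1,289.6),(311.1,287.8)): print(onz(S,xy,79))
for xy in((216,0),):
    pass
# outlines
for c,w in((T,(210,190,235,220)),(S,(295,278,335,300))):
    g=cv2.cvtColor(c["img"],cv2.COLOR_RGB2GRAY)[w[1]:w[3],w[0]:w[2]]; print(g.shape)
    k=(g>130).astype(np.uint8); print("\n".join("".join(".#"[v] for v in r) for r in k))
E
```

```text
[516.57816598 238.9395069   79.        ]
[516.93282878 244.41501954  79.        ]
[516.09153805 239.52802981  79.        ]
[520.54494929 235.46469522  79.        ]
(30, 25)
.........................
.........................
.........................
.........................
..........###............
.........########........
.........########........
.........########........
.........########........
.........########........
.........########........
.........################
.........##########.#####
.........################
.........#########.######
.........#########.######
.........#########.######
.........################
.........#########.######
.........########........
.........########........
.........########........
.........########........
.........########........
.........########........
.........................
.........................
.........................
.........................
.........................
(22, 40)
.......################.......##........
.......################.................
.......################..###.#..........
.......################..#######........
.......########.....###..#######........
.......#######...........#######........
......##########################........
.....############################.......
.....############################.......
.....############################.......
.....############################.......
....#############################.......
.....###########################........
.....##########################.........
.....##########################.........
.....##########################.........
..................############..........
........................................
........................................
........................................
........................................
........................................
```

```bash
python3 -m jog '[-6,10,-42,0,0,0,-6,10,-84,0,0,0,-6,10,-125,0,0,0,-6,10,-163,0,0,0,-6,10,-163,0,0,0,-6,10,-163,0,0,0,-6,10,-163,0,0,0]' 0 20; python3 see.py f1
```

```text
clock: 14.27
eef_pos: [517.6, 242.1, 172.5]
eef_rot: [-1.57, -0.002, -3.069]
wrist_force: [0.9, -0.8, -0.2]
finger_gap: 1.3
```

View pics/f1S.png

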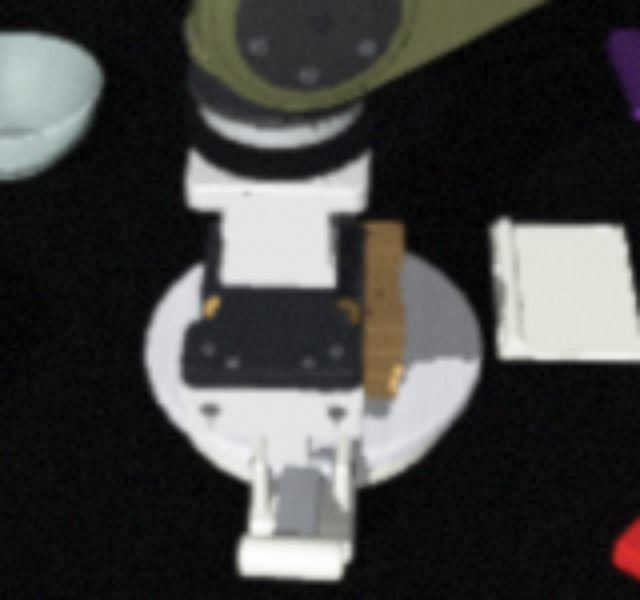

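View pics/f1T.png

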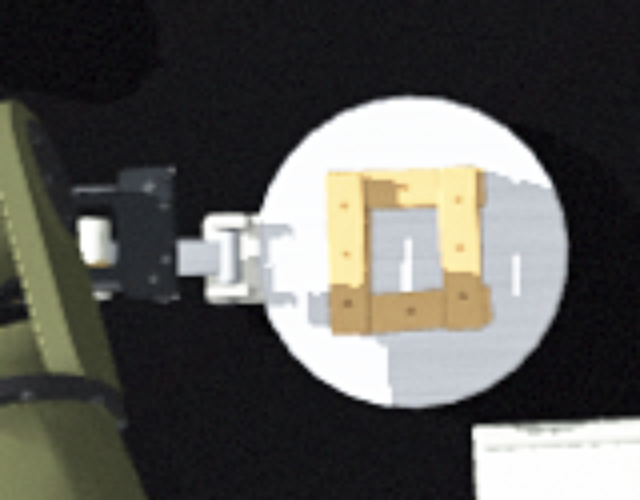

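```bash
python3 go.py 516 240 118 -3.067
```

```text
t 14.37 at [518.1 241.4 173.3] rot [-1.570e+00 -1.000e-03 -3.071e+00] gap 0.4 F [ 0.3 -0.1 -0.6]
shift [ 2.1 55.3  1.2] turn [-0.03 -0.22  0.06]
```

```bash
python3 -m jog '[2,15,1,0,0,0,2,32,1,0,0,0,2,45,1,0,0,0,2,53,1,0,0,0,2,55,1,0,0,0,2,55,1,0,0,0,2,55,1,0,0,0]'; python3 see.py f2; python3 go.py 516 240 118 -3.067
```

```text
clock: 14.95
eef_pos: [516.6, 241.2, 119.7]
eef_rot: [-1.571, 0.001, -3.07]
wrist_force: [-0.2, 0.3, 0.7]
finger_gap: 0.7
t 15.05 at [516.5 241.4 119.8] rot [-1.571e+00  1.000e-03 -3.070e+00] gap 0.5 F [-0.1  0.  -0.2]
shift [0.6 1.8 1.4] turn [ 0.02 -0.16 -0.07]
```

View pics/f2S.png

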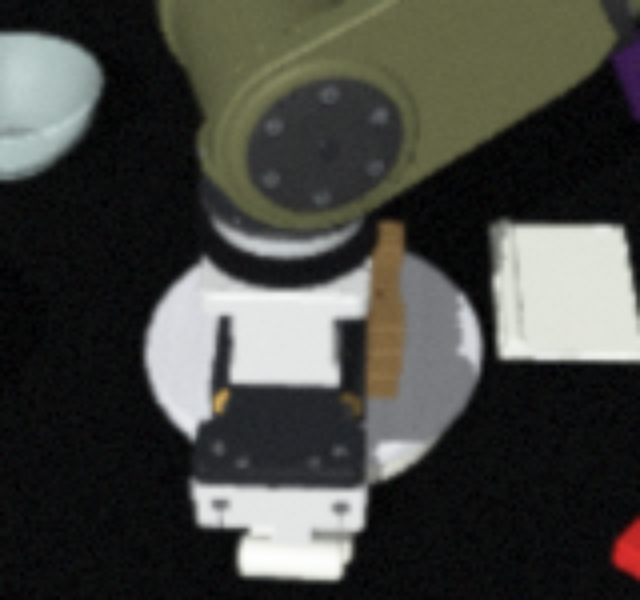

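View pics/f2T.png

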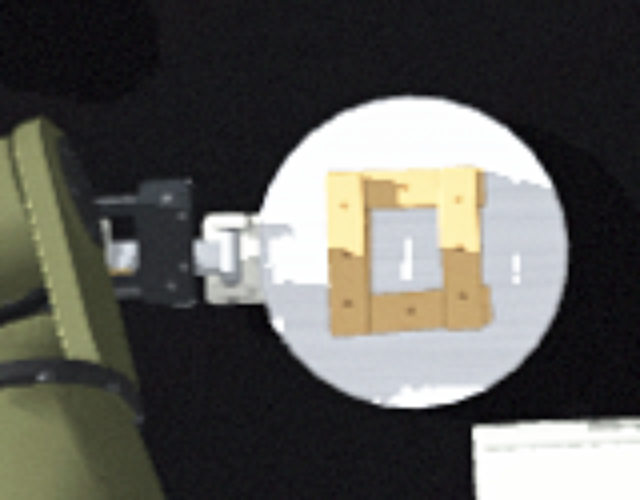

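```bash
python3 -m jog '[0.5,3,1,0,0,0,0.5,6,1,0,0,0,0.5,8,1,0,0,0,0.5,8,1,0,0,0]'; python3 -m jog '[0,1,0,0,0,0,0,2,0,0,0,0,0,3,0,0,0,0,0,3,0,0,0,0]'
```

```text
clock: 15.38
eef_pos: [515.5, 240.4, 110.6]
eef_rot: [-1.571, -0.0, -3.07]
wrist_force: [-1.4, -0.4, 0.7]
finger_gap: 0.8
clock: 15.72
eef_pos: [515.8, 240.9, 108.2]
eef_rot: [-1.572, 0.001, -3.069]
wrist_force: [-2.1, 3.9, 5.1]
finger_gap: 0.5
```

```bash
python3 -m jog '[0,0.7,0,0,0,0,0,2,0,0,0,0,0,3.5,0,0,0,0,0,5,0,0,0,0,0,6.5,0,0,0,0,0,8,0,0,0,0,0,9.5,0,0,0,0,0,11,0,0,0,0,0,12.5,0,0,0,0,0,14,0,0,0,0]'; python3 see.py g1
```

```text
clock: 16.55
eef_pos: [515.8, 240.8, 94.2]
eef_rot: [-1.572, 0.001, -3.07]
wrist_force: [-1.1, 5.0, 7.1]
finger_gap: 0.4
```

View pics/g1T.png

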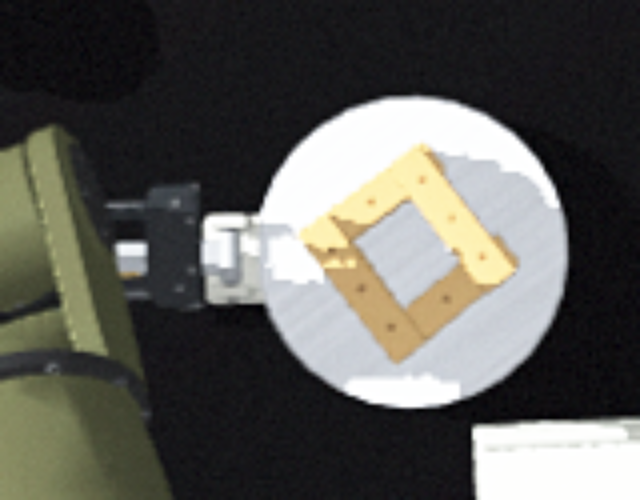

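```bash
python3 -m jog '[0,1.4,0,0,0,0,0,2.8,0,0,0,0,0,4.2,0,0,0,0,0,5.6,0,0,0,0,0,7,0,0,0,0,0,8.4,0,0,0,0,0,9.8,0,0,0,0,0,11.2,0,0,0,0,0,12.6,0,0,0,0,0,14,0,0,0,0]';python3 -m jog '[0,1.4,0,0,0,0,0,2.8,0,0,0,0,0,4.2,0,0,0,0,0,5.6,0,0,0,0,0,7,0,0,0,0,0,8.2,0,0,0,0]';python3 -m jog '[0,1,0,0,0,0,0,2,0,0,0,0,0,2.5,0,0,0,0,0,2.5,0,0,0,0]'; python3 see.py g2
```

```text
clock: 17.48
eef_pos: [515.9, 240.6, 80.2]
eef_rot: [-1.571, 0.001, -3.07]
wrist_force: [-0.5, 4.2, 8.5]
finger_gap: 0.4
clock: 17.98
eef_pos: [515.8, 240.5, 71.8]
eef_rot: [-1.571, 0.0, -3.07]
wrist_force: [-0.1, 3.3, 5.8]
finger_gap: 0.6
clock: 18.32
eef_pos: [515.8, 240.3, 69.3]
eef_rot: [-1.571, 0.0, -3.07]
wrist_force: [-0.2, 2.9, 6.7]
finger_gap: 0.5
```

View pics/g2T.png

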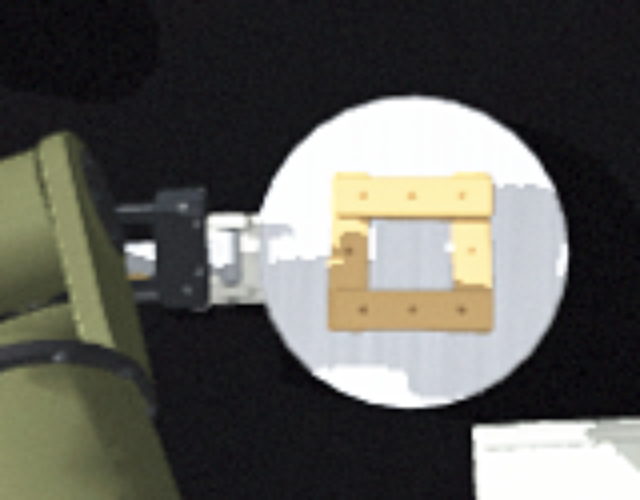

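```bash
for i in 1 2 3; do :; done; python3 -m jog '[0,0.3,0,0,0,0,0,0.7,0,0,0,0,0,0.7,0,0,0,0]'; python3 -m jog '[0,0.3,0,0,0,0,0,0.7,0,0,0,0,0,0.7,0,0,0,0]'; python3 -m jog '[0,0.3,0,0,0,0,0,0.7,0,0,0,0,0,0.7,0,0,0,0]'; python3 see.py g3
cat > ang.py <<'E'
from h import *
import pickle,sys
for tag,ran in((sys.argv[1],1),("c0",0)):
    T=pickle.load(open(tag+".pkl","rb"))[0]
    W=(265,165,345,240); g=gold(T["img"])
    # third/second layer outer rect orientation from gold hull at z~90
    h=cv2.cvtColor(T["img"],cv2.COLOR_RGB2HSV); g=(h[...,0]>8)&(h[...,0]<32)&(h[...,1]>60)&(h[...,2]>40)
    m=np.zeros((400,640),np.uint8); m[W[1]:W[3],W[0]:W[2]]=g[W[1]:W[3],W[0]:W[2]]
    P=np.array([onz(T,q[::-1],99 if ran else 81)[:2] for q in np.argwhere(m)],np.float32)
    print(tag,cv2.minAreaRect(P))
E
python3 ang.py g3; python3 ang.py g2; python3 ang.py f2
```

```text
clock: 18.67
eef_pos: [515.8, 240.3, 68.7]
eef_rot: [-1.571, 0.0, -3.07]
wrist_force: [0.0, 2.8, 6.4]
finger_gap: 0.2
clock: 18.92
eef_pos: [515.8, 240.3, 68.0]
eef_rot: [-1.571, 0.0, -3.07]
wrist_force: [-0.7, 0.6, 7.5]
finger_gap: 0.3
clock: 19.17
eef_pos: [515.9, 240.2, 67.4]
eef_rot: [-1.57, 0.0, -3.07]
wrist_force: [-1.4, 0.7, 9.0]
finger_gap: 0.1
g3 ((526.3760986328125, 41.36863327026367), (97.18418884277344, 100.394287109375), 5.096055030822754)
c0 ((527.8955688476562, 43.66593551635742), (100.69966125488281, 97.90831756591797), 4.412487030029297)
g2 ((526.2451782226562, 42.305397033691406), (95.87677001953125, 98.04796600341797), 1.53190279006958)
c0 ((527.8955688476562, 43.66593551635742), (100.69966125488281, 97.90831756591797), 4.412487030029297)
f2 ((526.8463134765625, 43.95672607421875), (99.24855041503906, 97.78242492675781), 4.412533283233643)
c0 ((527.8955688476562, 43.66593551635742), (100.69966125488281, 97.90831756591797), 4.412487030029297)
```

```bash
python3 -m jog '[0,0.3,0,0,0,0,0,0.6,0,0,0,0,0,0.6,0,0,0,0]'; python3 -m jog '[0,0.3,0,0,0,0,0,0.6,0,0,0,0,0,0.6,0,0,0,0]'; python3 -m jog '[0,0,0,0,0,0,0,0,0,0,0,0]';  python3 see.py g4; python3 ang.py g4
```

```text
clock: 19.52
eef_pos: [515.9, 240.2, 66.8]
eef_rot: [-1.57, 0.0, -3.07]
wrist_force: [-0.9, 0.8, 9.0]
finger_gap: 0.9
clock: 19.77
eef_pos: [515.9, 240.1, 66.3]
eef_rot: [-1.57, 0.0, -3.07]
wrist_force: [-1.7, 0.6, 10.0]
finger_gap: 0.5
clock: 19.93
eef_pos: [515.9, 240.1, 66.4]
eef_rot: [-1.57, 0.0, -3.07]
wrist_force: [-1.1, -1.2, 9.2]
finger_gap: 0.4
g4 ((526.291748046875, 41.418846130371094), (97.23592376708984, 100.84280395507812), 7.81527853012085)
c0 ((527.8955688476562, 43.66593551635742), (100.69966125488281, 97.90831756591797), 4.412487030029297)
```

```bash
cat > ang2.py <<'E'
from h import *
import pickle,sys
W=(265,165,345,240)
def T6(cx,cy,yaw):
    B=tower(cx,cy,yaw); c,s=np.cos(yaw),np.sin(yaw)
    return B+[box(cx-s*y,cy+c*y,81,yaw) for y in(36,-36)]
def fit(tag,y0):
    T=pickle.load(open(tag+".pkl","rb"))[0]
    h=cv2.cvtColor(T["img"],cv2.COLOR_RGB2HSV); g=(h[...,0]>8)&(h[...,0]<32)&(h[...,1]>60)&(h[...,2]>40)
    mm=g[W[1]:W[3],W[0]:W[2]].astype(float)
    f=lambda p:np.abs(union(T,T6(*p),W)-mm).sum()/mm.sum()
    best=None
    for d in(-.06,0,.06):
        p0=np.array([527,43,y0+d]); r=minimize(f,p0,method='Nelder-Mead',options=dict(initial_simplex=np.vstack([p0]+[p0+e for e in np.diag([5,5,.06])]),xatol=.005,fatol=1e-6))
        if best is None or r.fun<best.fun: best=r
    print(tag,np.round(best.x,3),round(best.fun,3))
for a in sys.argv[1:]:
    t,y=a.split(":"); fit(t,float(y))
E
python3 ang2.py f1:.07 f2:.07 g1:.65 g2:1.58 g3:1.62 g4:1.65
```

```text
f1 [5.27647e+02 4.53440e+01 7.80000e-02] 0.134
f2 [5.27459e+02 4.52480e+01 7.40000e-02] 0.126
g1 [526.591  44.19    0.693] 0.136
g2 [526.006  42.246   1.596] 0.132
g3 [526.743  41.958   1.659] 0.133
g4 [526.408  41.452   1.699] 0.143
```

```bash
python3 - <<'E'
import cv2;import numpy as np
a=cv2.imread("pics/g4T.png")[60:440,220:600];b=cv2.imread("pics/g4S.png")[200:580,120:500]
cv2.imwrite("pics/g4c.png",np.hstack([a,b]))
E
```

```text
(no output)
```

View pics/g4c.png

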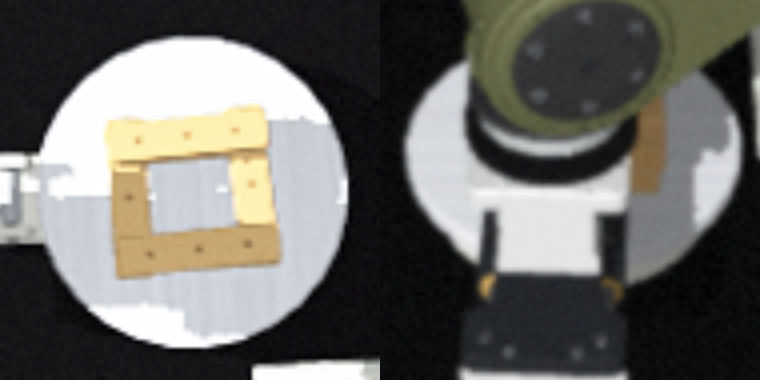

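```bash
python3 -m jog '[0,0,0,0,0,0,0,0,0,0,0,0,0,0,0,0,0,0,0,0,0,0,0,0,0,0,0,0,0,0,0,0,0,0,0,0]'; python3 see.py g5; python3 ang2.py g5:1.7; python3 - <<'E'
import pickle,cv2
T,S=pickle.load(open("g5.pkl","rb")); cv2.imwrite("pics/g5full.png",T["img"][:,:,::-1])
E
```

```text
clock: 20.53
eef_pos: [515.9, 240.1, 66.4]
eef_rot: [-1.57, 0.0, -3.07]
wrist_force: [-0.8, -0.7, 9.8]
finger_gap: 0.4
g5 [526.385  41.368   1.698] 0.141
```

View pics/g5full.png

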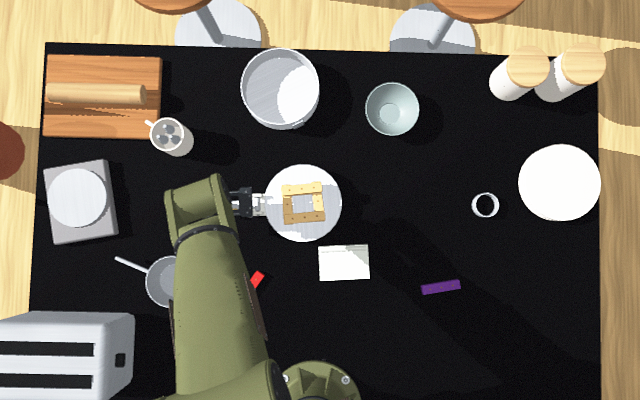

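The full top view shows the tower at (304,203) turned a quarter turn with all three layers in place. The bystanders are at their original pixels, and the pose is steady at about 10 N on the bar.

```bash
python3 -c "
from cell import manip
print(manip.sign_off())"
```

```text
the job is handed in; nothing more can be done
None
```

The tower is finished and turned, and the closed fingers were still holding the lever down past the third click when I handed in, at about 20.6 s of the 67 s allowed.

- **Third layer:** I laid both gold loose fingers on top, crosswise to the second layer and above the bottom pair. Each was lowered until it touched and then released. By image fits before release, both sat within about 1–2 mm of target. I left the red and purple look-alikes alone.
- **Lever:** I pressed the bar in small steps. From the top camera the plate turned about 1.62 rad, which puts the lever at about 0.527 rad, between the third click at 0.51 and the stop at 0.56. The tool height agrees.
- **Last look:** The tower stood in order on the plate with all three layers. The pose held steady for 0.6 s, with about 9.8 N on the bar. The bystanders visible in the top view had not moved; the arm partly covered the sieve and a red look-alike.

Two things were less certain:
- **Third click:** I did not feel a clear force drop at it, and the force stayed at 9–10 N rather than the 8 N expected. That it is past the click rests on the angle and the height.
- **Cameras:** The two cameras disagreed by about 2–6 mm in y. I leaned on the side view, which matched the robot's own position readings.

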